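# Seat a milling blank in its loading dock and shoot the safety bolt

### The arm

A 7-joint arm with a two-finger parallel gripper is mounted at the origin on a cart in front of the work surface, level with it; the furniture and walls round the work are solid. World frame = base frame: x ahead of the robot, y to its left, z up, the work surface at z = 0. Lengths are in m, angles in rad, forces in N, time in s.
With the tool pointing down it reaches from about 0.4 to 0.75 m from the base axis. Payload 19.5 kg.
Tool frame: the origin (TCP) lies at the very end of the fingers, on their centre line; the grasp point (between the pads) lies 19 mm behind it (arm.hold_point_z is the distance from the TCP to the grasp point, in m); z points along the fingers, y is the line along which they close (so a half turn about z gives the same grasp; the last joint's range is limited). The gripper opens to 85 mm and grips with 20 to 120 N. Pads are 22 mm wide; open, the fingers measure 114 mm over their backs; the gripper's body (76 mm by 85 mm) begins 54 mm behind the grasp point. The pads swing forward as they close: fully open they stand 13 mm farther back than shut.
Start: joints at [-1.168, 0.707, -0.028, 1.485, 0.022, 0.951, -0.075], TCP at [0.247, 0.519, 0.231] pointing down, gripper open.
Joint ranges: [-2.71, 2.71], [-0.32, 2.16], [-1.57, 1.52], [0, 2.45], [-1.46, 4.6], [0, 2.02], [-2.83, 2.83]. Speed limits (rad/s): [1.89, 1.89, 2.57, 2.57, 3.01, 3.01, 3.01].

### API

Orientations are given as [roll, pitch, yaw] about the fixed x, y, z axes, in that order (R = Rz(yaw) Ry(pitch) Rx(roll)).
In Python, from rig import status, grab_frame, camera_model, arm gives the robot as it stands.
- The arm moves only by the shell command python3 -m jog 'ROWS'. ROWS is JSON, a list of rows, each an object with "delta_pos": the shift along the world's x, y, z in m, a list of three; "rot": the turn, a rotation vector about the world's x, y, z in rad, a list of three; "gripper": the opening, from 0 (shut) to 1 (fully open). A call has 1 to 20 rows; each row is the pose to reach, as a shift and turn from the pose commanded when the call began; what a row does not reach only later rows make up. A row lasts 1/8 s, in which the tool goes at most 62.5 mm and 10.7 degrees, less where a joint would pass 70% of its speed; a pose out of reach is approached as far as the arm can. A call with a gripper value outside its range is refused whole. The fingers move at their own pace and stop on an object; the grip force is fixed at half the most. Time passes only in rows, so rows that repeat a pose let the fingers close. It gives the time, the measured TCP pose, the force, the opening and the grip force at its end, in the units of the state.
- status.state(): the state, without advancing time (a new reading comes with each control period).
- grab_frame(name): name is "scene" or "side" or "wrist"; returns the picture (420x560x3 uint8, red, green, blue); there is no depth.
- camera_model(name): a dict with "camera_matrix" (3x3 intrinsics, pixels), "R" (3x3) and "t" (3): a world point X has camera coordinates R X + t. Camera axes: x right, y down, z forward; pixel columns grow to the right and rows downward; lengths in m; the calibration is good to about 2 mm. The wrist camera is an equidistant fisheye: a pixel r from the principal point sees the ray r / f radians off the axis. A picture is of the moment at which its call begins: read the wrist's pose just before it. camera_model takes no time and is no camera call; for the wrist camera it gives the pose at the moment of the call.
- arm.job_done(): hands the job in; it is judged then, once.
The state is a dict: "time_s": time; "q": joint angles; "qvel": joint speeds; "tau": joint torques, N m; "tcp_pos": TCP position; "tcp_rot": TCP orientation; "wrist_force": force on the tool from outside, world axes, zero at the start; "torque": the same for the moment, N m; "grip_width": finger opening in m; "gripper_force": force on a finger pad.
Only numpy, scipy, OpenCV 4.12 (cv2) and the standard library are available. Lean on these libraries where they do the work, as an engineer would, in place of code of your own. Each camera call takes 0.05 s, during which the arm holds its last target. There are 200 camera calls.

### The job

Get the milling blank ready for the mill: with your fingertips push its holder along the rails of the loading dock until it is fully home against the back stop, then hold the spring catch down with one fingertip while the other fingertip slides the bolt across into the holder, as far as it goes, so that the catch springs up again behind it. Lift nothing: the holder stays flat on the dock, and the other things on the bench are left where they are.

Things in the scene. Friction and masses are not known exactly. Their poses are not given: they have to be found in the camera images.
- dock: fixed loading dock, aluminium base plate 215 x 272 mm, its top 12 mm above the worktop. Origin on the worktop; the plate spans x -103..+112, y -158..+114 mm of it. +x is the way the holder is pushed in (away from the robot), +y left, +z up. Rails (tops 22 mm up) guide the holder along x to a back stop. Right of it lie the bolt (along y at x = -17 mm) and the catch's press bar (parallel, at x = -67 mm)
- blank_holder: loose milling-blank holder, 0.3 to 0.6 kg: aluminium plate 120 x 120 x 9.5 mm with a dark ring and a white disc (94 mm across, top 29 mm above the underside), lying on the dock's plate between the rails, 1.5 mm play each side, 40 to 70 mm short of home. Origin: centre of its underside, axes as the dock's. It slides with a few newtons
- holder_front (a point): middle of the front face (toward holder -x) of the black push grip at the middle of the holder's front edge; grip 44 mm wide (y), 30 mm tall; this point is 15 mm above the holder's underside, 27 mm above the worktop
- dock_home (a point): point on the dock's plate where the holder's origin lies when it is fully home against the back stop (30, 35 mm in the dock's x, y). Only there does the keeper at the holder's front right corner (two cheeks 14 mm apart under a bridge) take the 10 mm bolt
- bolt (a joint): travel of the bolt toward dock +y, m: 0 drawn back (start), 0.025 fully home in the holder (hard stop). Steel rod with an upright dark thumb-piece; friction 2 N. Its side tooth is blocked by the catch's lug unless the catch is held down; the tooth is past the lug beyond 0.0235
- bolt_push_face (a point): middle of the -y face of the bolt's upright thumb-piece, 62 mm above the worktop; the thumb-piece is 26 mm wide (x), 16 mm thick (y), 37 to 85 mm above the worktop. Push it toward dock +y. The bolt's guides on either side are 39 mm tall: fingertips must stay above that
- catch (a joint): depth in m by which the spring catch is pressed down: 0 up, 0.012 at the bottom. The spring takes about 3 N at first and 8 N at the bottom; the bolt is free beyond 0.006. It springs up by itself when let go, once the bolt's tooth is past its lug
- catch_top (a point): middle of the top of the catch's press bar, 60 mm above the worktop when up; the bar is 26 mm wide (x) and 80 mm long (y, from 40 mm to either side of this point), so a fingertip can slide along it while pressing. It moves straight down
- jar_mat: bystander: small white screw-lid jar, 30 x 21 mm, on the dock's rubber mat behind the bolt
- vial: bystander: glass vial with cream cap, 17 mm across, 52 mm tall, on the dock's rubber mat behind the bolt
- tweezer: bystander: steel tweezers 146 mm long, 11 mm high, lying on the worktop along the dock's right edge
- jar_a: bystander: screw-lid powder jar, 36 mm across, 51 mm tall, on the worktop to the right of the dock, near its far corner
- jar_b: bystander: screw-lid powder jar, 37 mm across, 50 mm tall, on the worktop in front of the dock, between the holder's grip and the press bar
- shade_strip: bystander: tooth shade guide strip, 186 x 46 x 12 mm, on the worktop at the right
Things that resemble listed ones, but are neither listed nor needed, are in the scene too. Of the things shaped like the blank_holder, the aluminium one is meant.

How it is judged:
By the outcome, as a careful person would: the job done as asked, in the order asked, and still so for the second after the job is handed in, with the robot touching nothing.
It also fails if it takes over 42 s, if anything falls off the work surface, if the arm or the gripper's body presses on something with over 40 N, if the wrist force passes 120 N, or if a joint passes its speed limit or range.

## Working session

There is one attempt and no reset: what is moved stays moved. The work goes in short steps, Python scripts to look and compute and a shell command to move; the robot and the scene stay as the last step left them, time stands still between calls to the robot, and variables do not carry over. Pictures are saved under pics/ and viewed, at most 10 in all, crops included, and the job is handed in when it is done.

```bash
mkdir -p pics; python3 - <<'E'
from rig import status, grab_frame, camera_model, arm
import cv2
s=status.state();print(s['time_s'],s['tcp_pos'],s['tcp_rot'],s['grip_width'],arm.hold_point_z)
for n in ("scene","side"):
    m=camera_model(n);print(n,m['camera_matrix'],m['R'],m['t'])
    cv2.imwrite(f'pics/{n}0.png',grab_frame(n)[:,:,::-1])
E
```

```text
0.0 [0.24725596 0.51880773 0.23082461] [-3.14045219e+00  1.78077609e-06  2.69680216e+00] 0.08539369727887078 0.0187
scene [[398.80227324   0.         278.27483101]
 [  0.         398.80227324 215.39053174]
 [  0.           0.           1.        ]] [[-0.89808829 -0.43962028  0.01309352]
 [-0.29597624  0.58208518 -0.75734729]
 [ 0.32532368 -0.6840401  -0.65288103]] [0.44932445 0.33937409 0.6023695 ]
side [[476.94726607   0.         281.36284834]
 [  0.         476.94726607 209.33228112]
 [  0.           0.           1.        ]] [[-0.81046272 -0.58564658 -0.01297184]
 [-0.51300578  0.72027911 -0.4669294 ]
 [ 0.28279895 -0.37177424 -0.88419945]] [0.37687239 0.45958059 0.85546223]
```

View pics/scene0.png

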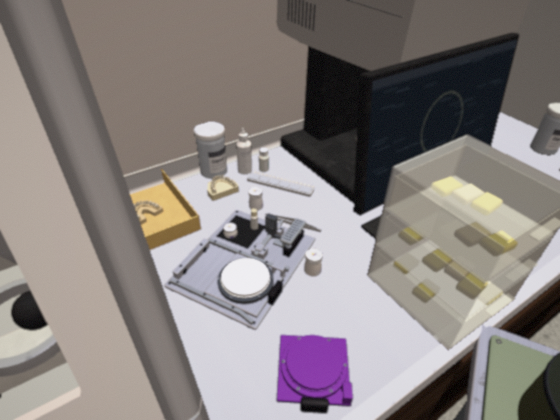

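View pics/side0.png

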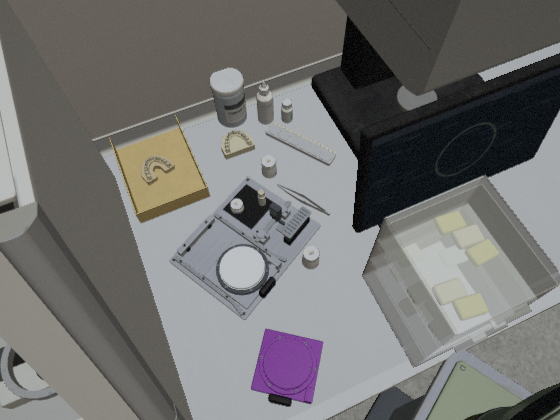

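The pictures show the aluminium holder with its white disc in the dock at side (243,268) / scene (246,278). Its black grip is at side (267,287), the press bar near (298,230) and the thumb-piece near (277,211). 

The only thing that could be mistaken for it is the purple holder at side (288,362), on the worktop. I choose the aluminium one and will check it in a close crop.

```bash
python3 - <<'E'
import cv2
i=cv2.imread('pics/side0.png')[170:325,165:335]
cv2.imwrite('pics/sidec.png',cv2.resize(i,None,fx=3.8,fy=3.8,interpolation=cv2.INTER_CUBIC)[:600])
E
```

```text
(no output)
```

View pics/sidec.png

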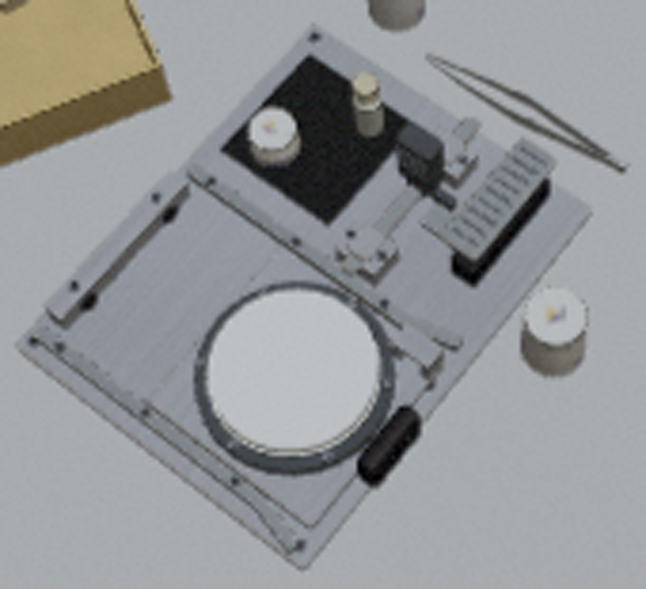

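The crop confirms the aluminium holder in the dock, with its grip at crop (390,445). The press bar (ridged) is at (500,200), the thumb-piece at (420,155), and jar_b at (555,335). The plate corners are at (315,25), (590,210), (303,570) and (18,347). Next I fit the dock pose.

```bash
cat > h.py <<'E'
import numpy as np, cv2
from rig import camera_model
def ray(n,uv,z):
    m=camera_model(n);K,R,t=map(np.array,(m['camera_matrix'],m['R'],m['t']))
    d=R.T@np.linalg.solve(K,[*uv,1]);c=-R.T@t
    return c+d*(z-c[2])/d[2]
def proj(n,X):
    m=camera_model(n);K,R,t=map(np.array,(m['camera_matrix'],m['R'],m['t']))
    p=K@(R@np.array(X)+t);return p[:2]/p[2]
def crop(p): return np.array(p)/3.8+[165,170]
E
python3 - <<'E'
from h import *
np.set_printoptions(precision=4,suppress=True)
L=np.array([[.112,-.158],[-.103,-.158],[-.103,.114],[.112,.114]])
W=np.array([ray('side',crop(p),.012)[:2] for p in [(315,25),(590,210),(303,570),(18,347)]])
print(W)
a,b=L-L.mean(0),W-W.mean(0)
th=np.arctan2((a[:,0]*b[:,1]-a[:,1]*b[:,0]).sum(),(a*b).sum())
R=np.array([[np.cos(th),-np.sin(th)],[np.sin(th),np.cos(th)]]);t=W.mean(0)-R@L.mean(0)
print('yaw',th,'t',t,'res mm',(L@R.T+t-W)*1e3)
np.savez('dock.npz',R=R,t=t,th=th)
for n,p,z in [('disc',(292,368),.041),('disc bottom?',(292,368),.041),('catch top',(503,197),.060),('thumb top',(422,140),.085),('grip top',(392,440),.042),('jar_b',(555,315),.05)]:
    w=ray('side',crop(p),z);print(n,w,'dock mm',R.T@(w[:2]-t)*1e3)
for n,l in [('catch',(-.067,None))]: pass
E
```

```text
[[ 0.7238 -0.2227]
 [ 0.5128 -0.2154]
 [ 0.519   0.0525]
 [ 0.7301  0.0462]]
yaw -0.026662887686741354 t [ 0.6175 -0.0628] res mm [[ 1.4515 -0.9543]
 [-2.479  -2.5244]
 [-1.4002  1.4453]
 [ 2.4276  2.0333]]
disc [ 0.586  -0.0275  0.041 ] dock mm [-32.4445  34.3724]
disc bottom? [ 0.586  -0.0275  0.041 ] dock mm [-32.4445  34.3724]
catch top [ 0.5466 -0.1727  0.06  ] dock mm [ -67.9888 -111.8019]
thumb top [ 0.5969 -0.1652  0.085 ] dock mm [ -17.8872 -102.9279]
grip top [ 0.5165 -0.0262  0.042 ] dock mm [-101.9309   33.8902]
jar_b [ 0.4844 -0.1341  0.05  ] dock mm [-131.1343  -74.8336]
```

```bash
python3 - <<'E'
from h import *
np.set_printoptions(precision=3,suppress=True)
for n,p in [('box near corner bottom',(412,362)),('box right',(553,270)),('purple',(288,362)),('monitor base left',(362,225)),('pillar bottom',(180,410)),('tray yellow',(205,185))]:
    print(n,ray('side',p,0)[:2])
# box top corners: scene (375,250 bottom-left?) triangulate
def tri(a,b):
    A=[];B=[]
    for n,uv in (('scene',a),('side',b)):
        m=camera_model(n);K,R,t=map(np.array,(m['camera_matrix'],m['R'],m['t']))
        P=K@np.c_[R,t];A+= [uv[0]*P[2]-P[0],uv[1]*P[2]-P[1]]
    A=np.array(A);X=np.linalg.lstsq(A[:,:3],-A[:,3],rcond=None)[0];return X
print('box top left', tri((391,178),(385,220)),'box top far',tri((467,138),(487,181)))
print('monitor top left',tri((362,72),(365,100)),'top right',tri((517,40),(560,60)))
for n in('scene','side'):
  for X in[(.247,.519,.231),(0,0,0),(.3,.2,.2),(.47,-.03,.2)]:print(n,X,proj(n,X))
import cv2
from rig import grab_frame
cv2.imwrite('pics/wrist0.png',grab_frame('wrist')[:,:,::-1])
E
```

```text
box near corner bottom [ 0.202 -0.076]
box right [ 0.049 -0.422]
purple [0.401 0.067]
monitor base left [ 0.439 -0.276]
pillar bottom [0.516 0.258]
tray yellow [ 0.798 -0.15 ]
box top left [ 0.377 -0.186  0.243] box top far [ 0.273 -0.338  0.271]
monitor top left [ 0.489 -0.281  0.38 ] top right [ 0.264 -0.495  0.414]
scene (0.247, 0.519, 0.231) [ 283.592 1102.36 ]
scene (0, 0, 0) [575.753 440.075]
scene (0.3, 0.2, 0.2) [365.481 414.089]
scene (0.47, -0.03, 0.2) [304.871 234.757]
side (0.247, 0.519, 0.231) [163.724 750.148]
side (0, 0, 0) [491.481 465.563]
side (0.3, 0.2, 0.2) [291.059 455.97 ]
side (0.47, -0.03, 0.2) [287.699 269.32 ]
```

View pics/wrist0.png

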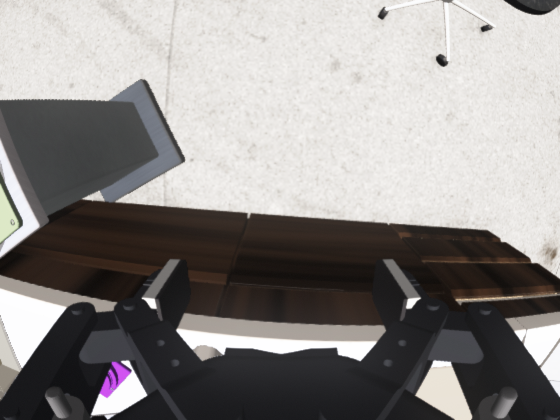

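The wrist view at the start shows only the floor and the cart edge, plus the purple decoy at (115,375), so it doesn't help yet. The acrylic box's top corner is near (0.38,-0.19) at z 0.25, which the path avoids. I move in front of the grip with the fingers shut.

```bash
python3 -m jog '[{"delta_pos":[0.02,-0.05,0],"rot":[0,0,-0.105],"gripper":0},{"delta_pos":[0.045,-0.10,0],"rot":[0,0,-0.21],"gripper":0},{"delta_pos":[0.07,-0.16,0],"rot":[0,0,-0.315],"gripper":0},{"delta_pos":[0.09,-0.22,0],"rot":[0,0,-0.42],"gripper":0},{"delta_pos":[0.105,-0.27,0],"rot":[0,0,-0.525],"gripper":0},{"delta_pos":[0.125,-0.325,0],"rot":[0,0,-0.63],"gripper":0},{"delta_pos":[0.15,-0.38,0],"rot":[0,0,-0.735],"gripper":0},{"delta_pos":[0.17,-0.43,0],"rot":[0,0,-0.84],"gripper":0},{"delta_pos":[0.19,-0.48,-0.03],"rot":[0,0,-0.945],"gripper":0},{"delta_pos":[0.21,-0.52,-0.06],"rot":[0,0,-1.05],"gripper":0},{"delta_pos":[0.221,-0.544,-0.1],"rot":[0,0,-1.153],"gripper":0},{"delta_pos":[0.221,-0.544,-0.1],"rot":[0,0,-1.153],"gripper":0},{"delta_pos":[0.221,-0.544,-0.1],"rot":[0,0,-1.153],"gripper":0}]'
python3 - <<'E'
from rig import *
import cv2
from h import camera_model
m=camera_model('wrist');print(m)
cv2.imwrite('pics/wrist1.png',grab_frame('wrist')[:,:,::-1])
E
```

```text
time_s: 1.78
tcp_pos: [0.4683, -0.0243, 0.1318]
tcp_rot: [-3.142, -0.0, 1.546]
wrist_force: [-0.2, -0.2, 0.7]
grip_width: 0.0
gripper_force: 0.0
{'camera_matrix': array([[325.1922621 ,   0.        , 280.86386018],
       [  0.        , 325.1922621 , 208.19461638],
       [  0.        ,   0.        ,   1.        ]]), 'R': array([[ 9.99696599e-01, -2.46156157e-02,  8.83697701e-04],
       [-2.39041698e-02, -9.60899704e-01,  2.75862918e-01],
       [-5.94139071e-03, -2.75800345e-01, -9.61196582e-01]]), 't': array([-0.47000759, -0.02013856,  0.27887269])}
```

View pics/wrist1.png

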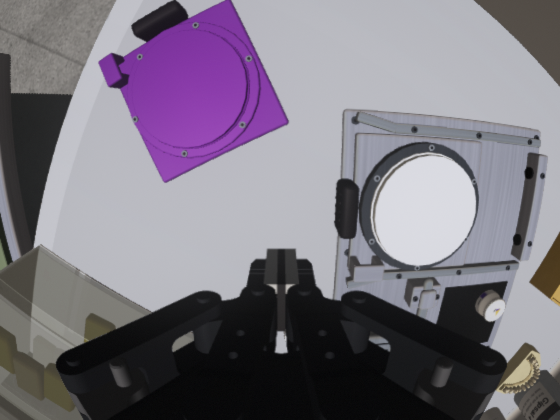

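The wrist view shows the grip at (346,208) with its front edge at column 336, the disc centred at (425,208), and the purple decoy's nearest corner at (287,122), clear of the shut fingers at (282,260).

```bash
cat >> h.py <<'E'
def wray(uv,z,m=None):
    m=m or camera_model('wrist');K,R,t=map(np.array,(m['camera_matrix'],m['R'],m['t']))
    d=(np.array(uv)-K[:2,2])/K[0,0];th=np.linalg.norm(d)
    v=R.T@np.r_[np.sin(th)*d/th,np.cos(th)];c=-R.T@t
    return c+v*(z-c[2])/v[2]
E
python3 - <<'E'
from h import *
d=np.load('dock.npz');R,t=d['R'],d['t']
np.set_printoptions(precision=4,suppress=True)
for n,p,z in [('grip front top',(337,207),.035),('grip end a',(343,180),.042),('grip end b',(345,238),.042),('disc',(425,208),.041),('purple corner',(287,122),.01),('tip pix',(282,285),.132),('plate corner nl',(345,110),.012)]:
    w=wray(p,z);print(n,w,R.T@(w[:2]-t)*1e3)
E
```

```text
grip front top [ 0.5132 -0.0226  0.035 ] [-105.3046   37.3755]
grip end a [ 0.5161 -0.      0.042 ] [-103.0177   60.021 ]
grip end b [ 0.5191 -0.0458  0.042 ] [-98.8558  14.3627]
disc [ 0.5852 -0.0234  0.041 ] [-33.3692  38.438 ]
purple corner [0.4764 0.0423 0.01  ] [-143.873   101.2335]
tip pix [ 0.4699 -0.0345  0.132 ] [-148.2637   24.328 ]
plate corner nl [0.5233 0.0519 0.012 ] [-97.1981 112.0779]
```

```bash
python3 -m jog '[{"delta_pos":[0,0,-0.06],"rot":[0,0,0],"gripper":0},{"delta_pos":[0,0,-0.108],"rot":[0,0,0],"gripper":0},{"delta_pos":[0.01,0,-0.108],"rot":[0,0,0],"gripper":0},{"delta_pos":[0.02,0,-0.108],"rot":[0,0,0],"gripper":0},{"delta_pos":[0.025,0,-0.108],"rot":[0,0,0],"gripper":0},{"delta_pos":[0.03,-0.0005,-0.108],"rot":[0,0,0],"gripper":0},{"delta_pos":[0.035,-0.0005,-0.108],"rot":[0,0,0],"gripper":0},{"delta_pos":[0.04,-0.001,-0.108],"rot":[0,0,0],"gripper":0},{"delta_pos":[0.045,-0.001,-0.108],"rot":[0,0,0],"gripper":0}]'
```

```text
time_s: 2.95
tcp_pos: [0.5135, -0.0261, 0.0233]
tcp_rot: [-3.141, 0.0, 1.544]
wrist_force: [-3.2, 1.1, 2.4]
grip_width: -0.0001
gripper_force: 1.6
```

```bash
python3 -m jog '[{"delta_pos":[0.006,0,0],"rot":[0,0,0],"gripper":0},{"delta_pos":[0.012,0,0],"rot":[0,0,0],"gripper":0},{"delta_pos":[0.018,-0.0005,0],"rot":[0,0,0],"gripper":0},{"delta_pos":[0.024,-0.0005,0],"rot":[0,0,0],"gripper":0},{"delta_pos":[0.03,-0.001,0],"rot":[0,0,0],"gripper":0},{"delta_pos":[0.034,-0.001,0],"rot":[0,0,0],"gripper":0},{"delta_pos":[0.037,-0.001,0],"rot":[0,0,0],"gripper":0}]'
python3 -m jog '[{"delta_pos":[0.002,0,0],"rot":[0,0,0],"gripper":0},{"delta_pos":[0.004,0,0],"rot":[0,0,0],"gripper":0}]'
```

```text
time_s: 3.82
tcp_pos: [0.5506, -0.027, 0.0233]
tcp_rot: [-3.141, 0.0, 1.544]
wrist_force: [-3.1, -0.2, 2.2]
grip_width: -0.0
gripper_force: 1.4
time_s: 4.08
tcp_pos: [0.5544, -0.027, 0.0233]
tcp_rot: [-3.141, -0.0, 1.544]
wrist_force: [-2.8, 0.7, 1.1]
grip_width: 0.0
gripper_force: 1.2
```

```bash
for i in 1 2 ; do python3 -m jog '[{"delta_pos":[0.0015,0,0],"rot":[0,0,0],"gripper":0},{"delta_pos":[0.003,0,0],"rot":[0,0,0],"gripper":0}]' | grep -E "tcp_pos|wrist"; done
```

```text
tcp_pos: [0.5574, -0.027, 0.0233]
wrist_force: [-3.2, 0.2, 1.5]
tcp_pos: [0.5605, -0.027, 0.0233]
wrist_force: [-2.4, 1.6, 1.0]
```

```bash
python3 -m jog '[{"delta_pos":[0.0015,0,0],"rot":[0,0,0],"gripper":0},{"delta_pos":[0.003,0,0],"rot":[0,0,0],"gripper":0}]' | grep -E "tcp_pos|wrist"
```

```text
tcp_pos: [0.5634, -0.027, 0.0233]
wrist_force: [-6.4, -1.3, 0.6]
```

```bash
python3 -m jog '[{"delta_pos":[0.0015,0,0],"rot":[0,0,0],"gripper":0},{"delta_pos":[0.003,0,0],"rot":[0,0,0],"gripper":0}]' | grep -E "tcp_pos|wrist"
```

```text
tcp_pos: [0.5638, -0.027, 0.0231]
wrist_force: [-24.9, 1.0, 17.4]
```

Force jumped to 25 N at x 0.5638, so the holder is against the back stop. I back off, rise and check.

```bash
python3 -m jog '[{"delta_pos":[0,0,0],"rot":[0,0,0],"gripper":0},{"delta_pos":[-0.02,0,0],"rot":[0,0,0],"gripper":0},{"delta_pos":[-0.05,0,0.01],"rot":[0,0,0],"gripper":0},{"delta_pos":[-0.05,0,0.07],"rot":[0,0,0],"gripper":0.42},{"delta_pos":[-0.04,-0.04,0.12],"rot":[0,0,0],"gripper":0.42},{"delta_pos":[-0.02,-0.08,0.12],"rot":[0,0,0],"gripper":0.42},{"delta_pos":[0,-0.12,0.12],"rot":[0,0,0],"gripper":0.42},{"delta_pos":[0.006,-0.167,0.12],"rot":[0,0,0],"gripper":0.42},{"delta_pos":[0.006,-0.167,0.12],"rot":[0,0,0],"gripper":0.42},{"delta_pos":[0.006,-0.167,0.12],"rot":[0,0,0],"gripper":0.42}]'
python3 - <<'E'
from rig import *
import cv2,json,numpy as np
m=camera_model('wrist');np.savez('w2.npz',**m)
a=grab_frame('wrist')[:,:,::-1];cv2.imwrite('pics/wrist2.png',a)
b=grab_frame('side')[:,:,::-1];cv2.imwrite('pics/side2.png',b)
b=cv2.resize(b[150:330,165:335],(510,540),interpolation=cv2.INTER_CUBIC)
cv2.imwrite('pics/c2.png',b)
E
```

```text
time_s: 6.32
tcp_pos: [0.5726, -0.1935, 0.1432]
tcp_rot: [3.141, -0.0, 1.544]
wrist_force: [-0.7, 0.6, -1.4]
grip_width: 0.0354
gripper_force: 0.0
```

View pics/wrist2.png

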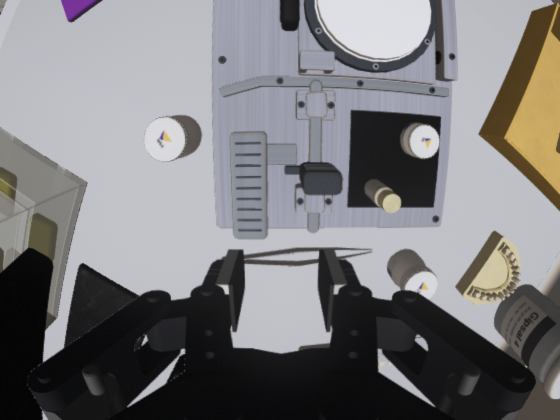

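View pics/c2.png

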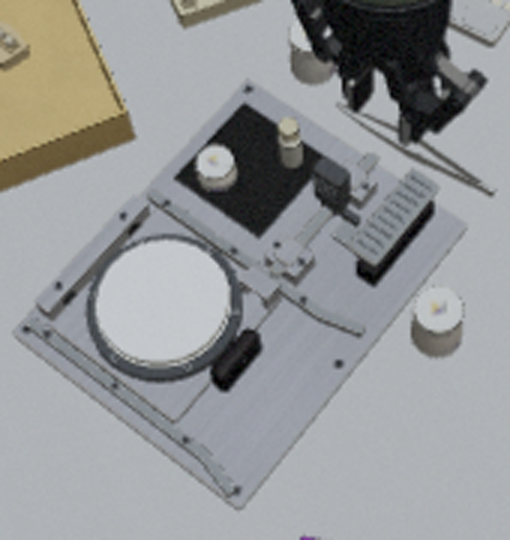

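The holder is home: its keeper at wrist (317,62) lines up with the bolt at (316,85). The press bar is centred at (250,185), the thumb-piece top at (321,178), and the fingertips at (237,252) and (326,252).

```bash
python3 - <<'E'
from h import *
m=dict(np.load('w2.npz'));d=np.load('dock.npz');R,t=d['R'],d['t']
np.set_printoptions(precision=4,suppress=True)
for n,p,z in [('catch near-right',(234,239),.06),('far-right',(267,237),.06),('far-left',(266,133),.06),('near-left',(232,133),.06),('thumb +y far edge',(321,164),.085),('thumb -y top left',(303,192),.085),('thumb -y top right',(342,192),.085),('tipL',(232,252),.143),('tipR',(330,252),.143),('disc',(370,12),.041),('thumb face base',(322,195),.06)]:
    w=wray(p,z,m);print(n,w,R.T@(w[:2]-t)*1e3)
E
```

```text
catch near-right [ 0.5382 -0.2109  0.06  ] [ -75.3057 -150.2548]
far-right [ 0.5631 -0.2099  0.06  ] [ -50.5045 -148.5022]
far-left [ 0.5651 -0.1338  0.06  ] [-50.472 -72.409]
near-left [ 0.5415 -0.1328  0.06  ] [-74.0927 -72.0606]
thumb +y far edge [ 0.5999 -0.1527  0.085 ] [-15.2178 -90.3876]
thumb -y top left [ 0.5884 -0.1704  0.085 ] [ -26.2279 -108.4018]
thumb -y top right [ 0.6135 -0.171   0.085 ] [  -1.1099 -108.2893]
tipL [ 0.5504 -0.1854  0.143 ] [ -63.8062 -124.3468]
tipR [ 0.5975 -0.1866  0.143 ] [ -16.6857 -124.3543]
disc [ 0.6461 -0.039   0.041 ] [27.9506 24.4871]
thumb face base [ 0.6037 -0.1788  0.06  ] [ -10.7217 -116.4062]
```

```bash
python3 -m jog '[{"delta_pos":[0.0035,0,-0.04],"rot":[0,0,0],"gripper":0.42},{"delta_pos":[0.0035,0,-0.07],"rot":[0,0,0],"gripper":0.42},{"delta_pos":[0.0035,0,-0.078],"rot":[0,0,0],"gripper":0.42},{"delta_pos":[0.0035,0,-0.082],"rot":[0,0,0],"gripper":0.42},{"delta_pos":[0.0035,0,-0.082],"rot":[0,0,0],"gripper":0.42}]'
python3 -m jog '[{"delta_pos":[0,0,-0.002],"rot":[0,0,0],"gripper":0.42},{"delta_pos":[0,0,-0.003],"rot":[0,0,0],"gripper":0.42},{"delta_pos":[0,0,-0.003],"rot":[0,0,0],"gripper":0.42}]'
```

```text
time_s: 7.05
tcp_pos: [0.5763, -0.1939, 0.0621]
tcp_rot: [3.141, 0.0, 1.544]
wrist_force: [1.2, -0.2, 0.8]
grip_width: 0.0358
gripper_force: 0.0
time_s: 7.42
tcp_pos: [0.5761, -0.1941, 0.0585]
tcp_rot: [3.141, 0.0, 1.544]
wrist_force: [-0.2, -0.1, 2.5]
grip_width: 0.0359
gripper_force: 1.3
```

```bash
python3 -m jog '[{"delta_pos":[0,0,-0.002],"rot":[0,0,0],"gripper":0.42},{"delta_pos":[0,0,-0.003],"rot":[0,0,0],"gripper":0.42},{"delta_pos":[0,0,-0.003],"rot":[0,0,0],"gripper":0.42}]' | grep -E "pos|wrist"
python3 -m jog '[{"delta_pos":[0,0,-0.002],"rot":[0,0,0],"gripper":0.42},{"delta_pos":[0,0,-0.003],"rot":[0,0,0],"gripper":0.42},{"delta_pos":[0,0,-0.003],"rot":[0,0,0],"gripper":0.42}]'| grep -E "pos|wrist"
```

```text
tcp_pos: [0.576, -0.194, 0.0553]
wrist_force: [0.9, 1.1, 4.8]
tcp_pos: [0.576, -0.194, 0.0522]
wrist_force: [1.7, -0.8, 5.7]
```

```bash
python3 -m jog '[{"delta_pos":[0,0,-0.002],"rot":[0,0,0],"gripper":0.42},{"delta_pos":[0,0,-0.003],"rot":[0,0,0],"gripper":0.42},{"delta_pos":[0,0,-0.003],"rot":[0,0,0],"gripper":0.42}]' | grep -E "pos|wrist"
python3 -m jog '[{"delta_pos":[0,0.004,0],"rot":[0,0,0],"gripper":0.42},{"delta_pos":[0,0.007,0],"rot":[0,0,0],"gripper":0.42},{"delta_pos":[0,0.01,0],"rot":[0,0,0],"gripper":0.42},{"delta_pos":[0,0.013,0],"rot":[0,0,0],"gripper":0.42},{"delta_pos":[0,0.016,0],"rot":[0,0,0],"gripper":0.42}]'| grep -E "pos|wrist"
```

```text
tcp_pos: [0.576, -0.194, 0.0493]
wrist_force: [0.5, 0.4, 7.1]
tcp_pos: [0.5759, -0.1792, 0.0495]
wrist_force: [1.4, -6.4, 5.2]
```

```bash
python3 -m jog '[{"delta_pos":[0,0.003,0],"rot":[0,0,0],"gripper":0.42},{"delta_pos":[0,0.006,0],"rot":[0,0,0],"gripper":0.42},{"delta_pos":[0,0.009,0],"rot":[0,0,0],"gripper":0.42},{"delta_pos":[0.0005,0.012,0],"rot":[0,0,0],"gripper":0.42},{"delta_pos":[0.0005,0.014,0],"rot":[0,0,0],"gripper":0.42}]'| grep -E "pos|wrist"
python3 -m jog '[{"delta_pos":[0,0.0015,0],"rot":[0,0,0],"gripper":0.42},{"delta_pos":[0,0.003,0],"rot":[0,0,0],"gripper":0.42}]'| grep -E "pos|wrist"
```

```text
tcp_pos: [0.5762, -0.1651, 0.0494]
wrist_force: [-0.6, -7.0, 7.4]
tcp_pos: [0.5763, -0.1622, 0.0495]
wrist_force: [0.8, -6.7, 6.6]
```

```bash
python3 -m jog '[{"delta_pos":[0,0.0015,0],"rot":[0,0,0],"gripper":0.42},{"delta_pos":[0,0.003,0],"rot":[0,0,0],"gripper":0.42}]'| grep -E "pos|wrist"
```

```text
tcp_pos: [0.5764, -0.1592, 0.0495]
wrist_force: [1.3, -6.6, 6.8]
```

```bash
python3 -m jog '[{"delta_pos":[0,0.001,0],"rot":[0,0,0],"gripper":0.42},{"delta_pos":[0,0.002,0],"rot":[0,0,0],"gripper":0.42}]'| grep -E "pos|wrist"
```

```text
tcp_pos: [0.5764, -0.1589, 0.0496]
wrist_force: [0.8, -18.4, 4.8]
```

```bash
python3 -m jog '[{"delta_pos":[0,0.001,0],"rot":[0,0,0],"gripper":0.42},{"delta_pos":[0,0.001,0],"rot":[0,0,0],"gripper":0.42}]'| grep -E "pos|wrist"
python3 -m jog '[{"delta_pos":[0,-0.002,0],"rot":[0,0,0],"gripper":0.42},{"delta_pos":[0,-0.002,0.004],"rot":[0,0,0],"gripper":0.42},{"delta_pos":[0,-0.002,0.008],"rot":[0,0,0],"gripper":0.42},{"delta_pos":[0,-0.002,0.014],"rot":[0,0,0],"gripper":0.42},{"delta_pos":[0,-0.01,0.03],"rot":[0,0,0],"gripper":0.42},{"delta_pos":[0,-0.03,0.07],"rot":[0,0,0],"gripper":0.42},{"delta_pos":[0,-0.035,0.095],"rot":[0,0,0],"gripper":0.42},{"delta_pos":[0,-0.035,0.095],"rot":[0,0,0],"gripper":0.42},{"delta_pos":[0,-0.035,0.095],"rot":[0,0,0],"gripper":0.42}]'| grep -E "time|pos|wrist"
python3 - <<'E'
from rig import *
import cv2,numpy as np
m=camera_model('wrist');np.savez('w3.npz',**m)
a=grab_frame('wrist')[:,:,::-1];cv2.imwrite('pics/wrist3.png',a)
cv2.imwrite('pics/c3.png',cv2.resize(a[0:270,140:500],(800,600),interpolation=cv2.INTER_CUBIC))
E
```

```text
tcp_pos: [0.5764, -0.1588, 0.0496]
wrist_force: [1.0, -19.9, 4.2]
time_s: 11.92
tcp_pos: [0.576, -0.1895, 0.1434]
wrist_force: [0.0, 0.9, 0.8]
```

View pics/c3.png

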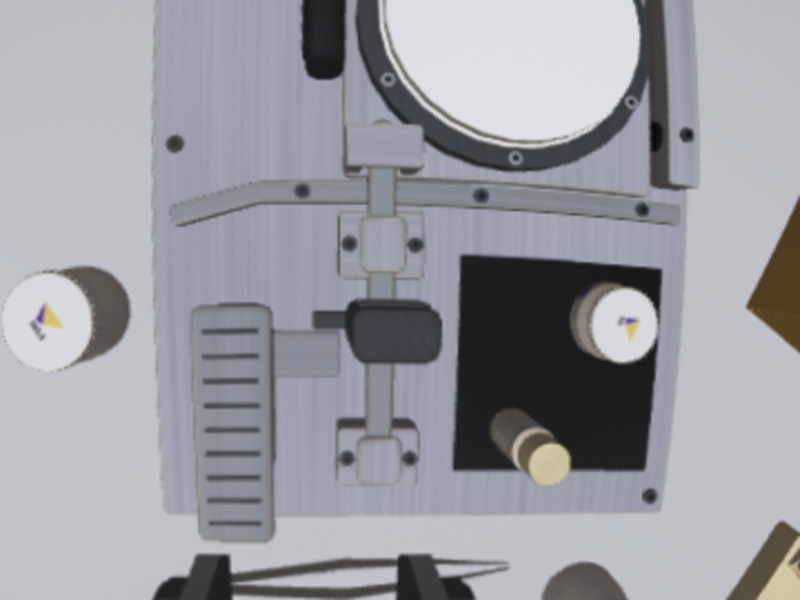

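The crop shows the bolt's end inside the keeper at (383,165). Its side tooth at (330,320) is past the catch's lug at (305,352), and the catch bar is back up at its full apparent length. The jars, vial and tweezers look undisturbed, and the gripper is clear. I hand the job in.

```bash
python3 -c "
from rig import arm
print(arm.job_done())"
```

```text
the job is handed in; nothing more can be done
None
```

I pushed the holder home against the back stop and slid the bolt into it as far as it goes; in the last picture the catch looks sprung up behind it. I handed the job in at about 12 s, with the gripper clear of everything.

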